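# Bring the keel roller to the gauge on its carrier tray

## Task

Lift the carrier tray clear of the bench by its blue handle and, by tilting it gently, roll the loose orange keel roller out of the end where it lies on to the tray's crest between the two red stripes, keeping it there for at least three seconds while the tray is in the air. Then carry the tray slowly to the gauge stand, set it down squarely in the middle of the black rubber plate, and let go, with the roller lying still between the stripes. Never let the roller run on to the far end of the tray or fall off, do not tip the tray steeply, move it fast or drop it, do not touch the roller, and leave the jar and the wrench alone.

Things in the scene. Friction and masses are not known exactly. Their poses are not given: they have to be found in the camera images.
- tray: Aluminium carrier tray, 0.45 kg: floor 106 mm (its x) by 250 mm (its y), side lips 40 mm high with inner faces at x = +-50 mm, end plates 56 mm high with inner faces at y = +-124 mm, four 22 mm rubber feet at x = +-43, y = +-113 mm, an arch with the handle. Origin under its centre at the feet soles; z up. On the left of the bench, its y within 0.3 rad of world y.
- tray_handle (a point): Centre of the tray's blue handle bar, 112 mm above the tray's origin: 122 mm long along the tray's x, 12 mm thick along its y, 22 mm high (101 to 123 mm). Grip it across the 12 mm, from above. The roller passes underneath; its top is 80 mm above the tray's origin at the crest.
- tray_crest (a point): Middle of the tray's floor, (0, 0, 20) mm in its frame. The floor is crowned along y: flats 17 mm long follow a radius of 1.5 m, so at y it slopes down outwards by y / 1.5 m (rad), out to y = +-76 mm; from there to the end plates it is level, 18 mm above the origin. Red stripes across it have inner edges at y = +-20 mm; the roller's centre belongs between them.
- roller: Orange solid plastic keel roller with black bands, radius 30 mm, 80 mm long, 0.2 kg, lying loose across the tray (its x axis = tray x); origin at its centre. At the start at rest at the tray's -y end, y = -91 to -80 mm in the tray's frame; touches the end plates at +-94 mm. A slope of a rad accelerates it downhill at about 6.5 x a m/s2, less rolling resistance equal to a slope of about 0.014 rad.
- stand: Fixed, level gauge stand on the right of the bench, its y within 0.3 rad of world y: plate 170 mm (its x) by 290 mm (its y), top 20 mm above the bench, covered by black rubber. The tray goes on it centre on centre, tray y along stand y. Origin under the plate's centre, on the bench; z up. A dial gauge 91 mm high stands at its far side, x from 100 to 150 mm, y = 0.
- stand_top (a point): Centre of the rubber top of the stand, (0, 0, 20) mm in the stand's frame: the tray's origin belongs here.
- jar: Bystander: closed jar, 68 mm wide, 90 mm high, origin under its centre.
- wrench: Bystander: steel wrench, 160 mm long, lying on the bench, origin under its centre.
There are look-alikes about, which are no part of the job. There is more than one size of the roller; the one meant has the size given above.

How it is judged (in metres and radians):
On the way:
1. the tray is in the air, more than 50 mm above the bench, and the roller stays between the red stripes (centre within 20 mm of the crest) for three seconds (height (world z) of tray above 0.05 m and y of roller in the frame of tray between -0.02 and 0.02 m), for 3 s.
At the end, for the whole second after the job is handed in: The tray stands level with all its feet on the stand's rubber plate, centred within 20 mm and parallel within 0.12 rad, and the roller lies at rest in it, its centre within 22 mm of the crest midway between the red stripes; the robot has let go (y of roller in the frame of tray between -0.022 and 0.022 m and horizontal distance between tray and stand_top below 0.02 m and angle between the y axis of tray and the y axis of stand, either way round below 0.12 rad and height (world z) of tray between 0.015 and 0.024 m and angle between tray's own z axis and vertical below 0.03 rad and linear speed of each of tray, roller below 0.02 m/s); the robot touches nothing.
It fails at once if the roller runs on to the far end or leaves the tray (y of roller in the frame of tray above 0.085 m or z of roller in the frame of tray below 0.036 m or z of roller in the frame of tray above 0.065 m or x of roller in the frame of tray above 0.03 m or x of roller in the frame of tray below -0.03 m).
It fails at once if the tray is tipped by more than 0.25 rad (angle between tray's own z axis and vertical above 0.25 rad).
It fails at once if the tray moves faster than 0.4 m/s or is dropped (linear speed of tray above 0.4 m/s).
It fails at once if the robot touches the roller (contact force between any of the fingers, the arm and roller above 0.3 N).
It fails at once if a bystander is disturbed (distance of any of jar, wrench from where it was at the start of the episode above 0.025 m).
It also fails if it takes over 61 s, if anything falls off the work surface, if the arm or the gripper's body presses on something with over 40 N, if the wrist force passes 120 N, or if a joint passes its speed limit or range.

## Robot

A 7-joint arm with a two-finger parallel gripper is mounted at the origin on the work surface. World frame = base frame: x ahead of the robot, y to its left, z up, the work surface at z = 0. Lengths are in mm, angles in rad, forces in N, time in s.
With the tool pointing down it reaches from about 425 to 925 mm from the base axis. Payload 6.8 kg.
Tool frame: the origin (TCP) lies midway between the tips of the shut fingers; the grasp point (between the pads) lies 19 mm behind it; z points along the fingers, y is the line along which they close (so a half turn about z gives the same grasp; the last joint's range is limited). The gripper opens to 85 mm and grips with 20 to 120 N. Pads are 22 mm wide; open, the fingers measure 114 mm over their backs; the gripper's body (76 mm by 85 mm) begins 54 mm behind the grasp point. The pads swing forward as they close: fully open they stand 13 mm farther back than shut.
Start: joints at [-1.294, 0.477, 0.022, 1.555, -0.011, 1.109, -0.083], TCP at [253.375, 625.658, 231.308] pointing down, gripper open.
Joint ranges: [-2.96, 2.96], [-0.34, 2.1], [-1.41, 1.46], [0.24, 2.44], [-1.37, 4.51], [0.17, 1.92], [-2.96, 2.96]. Speed limits (rad/s): [2.39, 2.39, 3.14, 3.14, 3.14, 3.14, 3.14].

## Interface

Orientations are given as a unit quaternion [w, x, y, z].
In Python, from cell import robot, capture, get_calibration gives the robot as it stands.
- The arm moves only by the tool send_rows, never from a script. Its arguments are lists of equal length, an entry for each row: "linear": the shift along the world's x, y, z in m, a list of three; "twist": the turn about the world's z in rad. A call has 1 to 10 rows; each row is the pose to reach, as a shift and turn from the pose commanded when the call began; what a row does not reach only later rows make up. A row lasts 1/12 s, in which the tool goes at most 41.7 mm and 7.16 degrees, less where a joint would pass 70% of its speed; a pose out of reach is approached as far as the arm can. A call with a gripper value outside its range is refused whole. "grip" is the finger opening in m, from 0 to 0.0854, set as the call begins (left out, the last holds). The fingers move at their own pace and stop on an object; "force" is the grip in N (left out, the last holds). Time passes only in rows, so rows that repeat a pose let the fingers close. It gives the time, the measured TCP pose, the force, the opening and the grip force at its end, in the units of the state.
- robot.get_obs(): the state, without advancing time (a new reading comes with each control period).
- capture(name): name is "scene" or "top" or "wrist"; returns (picture, depth): 420x560x3 uint8, red, green, blue; 420x560 float32, mm along the optical axis (not along the pixel's ray), 0 where there is no reading.
- get_calibration(name): a dict with "mtx" (3x3 intrinsics, pixels), "R" (3x3) and "t" (3): a world point X has camera coordinates R X + t; the wrist camera has in their place "tool_from_camera" (4x4, takes a point from camera to tool coordinates, whose origin is the TCP and whose axes are the flange's). Camera axes: x right, y down, z forward; pixel columns grow to the right and rows downward; lengths in mm; the calibration is good to about 2 mm. A picture is of the moment at which its call begins: read the wrist's pose just before it. get_calibration takes no time and is no camera call.
- robot.finish_job(): hands the job in; it is judged then, once.
The state is a dict: "t": time; "qpos": joint angles; "qd": joint speeds; "tau": joint torques, N m; "tool_pos": TCP position; "tcp_rot": TCP orientation; "contact_force": force on the tool from outside, world axes, zero at the start; "torque": the same for the moment, N m; "opening": opening from 0.0 (shut) to 1.0 (fully open); "grasp_force": force on a finger pad.
Only numpy, scipy, OpenCV 4.12 (cv2) and the standard library are available. Lean on these libraries where they do the work, as an engineer would, in place of code of your own. Each camera call takes 0.05 s, during which the arm holds its last target. There are 200 camera calls.

## Working session

There is one attempt and no reset: what is moved stays moved. The work goes in short steps, Python scripts to look and compute and a tool call to move; the robot and the scene stay as the last step left them, time stands still between calls to the robot, and variables do not carry over. Pictures are saved under pics/ and viewed, at most 10 in all, crops included, and the job is handed in when it is done.

Besides the shell and the picture viewer there is one more tool, called after "Emit:" in YAML: its name, and indented under it one key for each argument. send_rows: Moves the arm, as the interface text tells. Its arguments: {"type":"object","properties":{"linear":{"type":"array","items":{"type":"array","items":{"type":"number"}}},"twist":{"type":"array","items":{"type":"number"}},"grip":{"type":"number"},"force":{"type":"number"}},"required":["linear","twist"]}

```bash
mkdir -p pics; ls; cat > h.py <<'E'
import numpy as np, cv2
from cell import robot, capture, get_calibration
def save(n,im): cv2.imwrite(f'pics/{n}.png',cv2.cvtColor(im,cv2.COLOR_RGB2BGR))
def pts(d,c):
    K=c['mtx'];v,u=np.mgrid[:d.shape[0],:d.shape[1]]
    P=np.stack([(u-K[0][2])*d/K[0][0],(v-K[1][2])*d/K[1][1],d],-1)
    return (P-np.array(c['t']))@np.array(c['R'])
E
python3 - <<'E'
from h import *
for n in('scene','top'):
    im,d=capture(n); save(n+'0',im); np.savez(f'{n}0.npz',im=im,d=d)
    c=get_calibration(n); print(n,np.round(c['mtx'],1).tolist(),np.round(-np.array(c['R']).T@c['t']),np.round(c['R'],2).tolist())
o=robot.get_obs();print({k:np.round(v,3).tolist() for k,v in o.items()})
E
```

```text
pics
scene [[436.2, 0.0, 280.2], [0.0, 436.2, 208.0], [0.0, 0.0, 1.0]] [1295. -113.  611.] [[0.15, 0.99, -0.01], [0.53, -0.09, -0.84], [-0.83, 0.12, -0.54]]
top [[457.5, 0.0, 272.4], [0.0, 457.5, 206.2], [0.0, 0.0, 1.0]] [435.  12. 976.] [[0.03, -1.0, 0.01], [-1.0, -0.03, -0.09], [0.09, -0.01, -1.0]]
{'t': 0.1, 'qpos': [-1.294, 0.478, 0.022, 1.556, -0.011, 1.109, -0.083], 'qd': [-0.0, -0.002, 0.001, -0.002, 0.001, -0.002, 0.001], 'tau': [0.004, -59.776, 1.613, -28.195, 0.013, 0.005, 0.0], 'tool_pos': [253.209, 625.136, 230.418], 'tcp_rot': [-0.0, 0.191, 0.982, -0.001], 'contact_force': [0.318, 0.868, -0.701], 'torque': [0.021, -0.023, 0.055], 'grasp_force': 0.0, 'opening': 1.0}
```

View pics/top0.png

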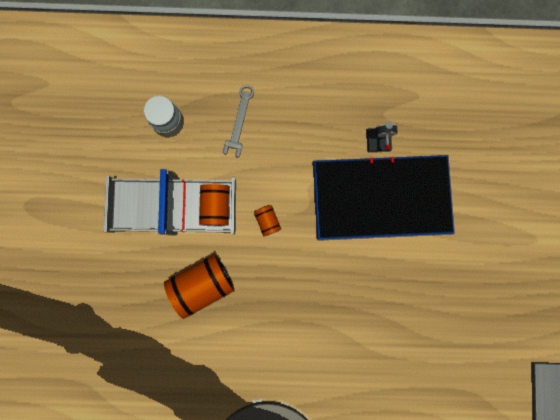

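View pics/scene0.png

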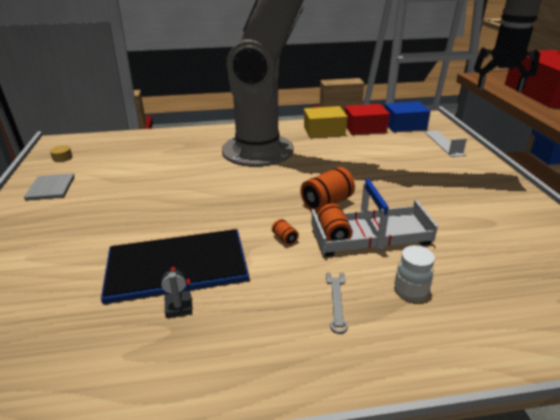

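The top view shows three orange rollers: large and loose at (200,285), small at (267,220), and the one in the tray at (214,205). The one in the tray fits (80×60 mm, at the tray's −y end, right in the view). The stand is at (384,198), the jar at (163,115), the wrench at (238,122). The arm is at the upper right of the scene view. I'll confirm with one crop and measure.

```bash
cat > m.py <<'E'
from h import *
def rect(P):
    (c,s,a)=cv2.minAreaRect(P[:,:2].astype(np.float32)); return np.round(c,1),np.round(s,1),round(a,1)
E
python3 - <<'E'
from m import *
z=np.load('top0.npz');im,d=z['im'],z['d'];P=pts(d,get_calibration('top'))
hsv=cv2.cvtColor(im,cv2.COLOR_RGB2HSV);H,S,V=hsv[...,0],hsv[...,1],hsv[...,2]
def reg(m,r0,r1,c0,c1):
    k=np.zeros_like(m);k[r0:r1,c0:c1]=1;return m&k&(d>0)
h=reg((H>100)&(H<130)&(S>120)&(P[...,2]>105),160,245,140,185);print('handle',rect(P[h]),P[h].mean(0),np.percentile(P[h][:,2],[5,50,95]),h.sum())
st=reg(P[...,2]>12,150,245,305,460)&(P[...,2]<28);print('stand',rect(P[st]),np.median(P[st][:,2]))
tr=reg(P[...,2]>12,165,245,95,245);print('tray',rect(P[tr]))
for n,(r0,r1,c0,c1) in dict(roll=(175,235,196,232),big=(245,325,160,240)).items():
    o=reg((H<14)&(S>150)&(V>60)&(P[...,2]>15),r0,r1,c0,c1);print(n,rect(P[o]),np.percentile(P[o][:,2],95))
e=reg(P[...,2]>40,165,245,95,125);print('endplate L',rect(P[e]),P[e].mean(0))
j=reg(P[...,2]>15,90,142,140,190);print('jar',rect(P[j]))
w=reg(P[...,2]>4,80,162,215,260);print('wrench',rect(P[w]))
print('bench z',np.median(P[300:330,300:500,2]))
save('crop0',cv2.resize(im[150:330,90:330],None,fx=3.2,fy=3.2,interpolation=cv2.INTER_CUBIC))
E
```

```text
handle (array([513.8, 210.2]), array([118.7,  12.6]), 1.0) [513.72366289 209.18107492 121.56601906] [111.55372621 122.70934375 125.35421214] 475
stand (array([ 555.4, -232. ]), array([186.9, 290.7]), 4.2) 19.40516508625227
tray (array([514.2, 210.7]), array([122.1, 260.5]), 0.9)
roll (array([515.9, 120.5]), array([79.9, 56.4]), 1.7) 79.09562100192387
big (array([353.2, 145.7]), array([ 83.3, 114. ]), 30.1) 85.96204310095825
endplate L (array([512. , 322.7]), array([113.1,  36.4]), 1.3) [510.65745755 334.6381376   51.20210534]
jar (array([694.7, 231. ]), array([63.9, 64.5]), 1.2)
wrench (array([701.9,  86.1]), array([171. ,  94.8]), 3.5)
bench z -0.4871823302727162
```

View pics/crop0.png

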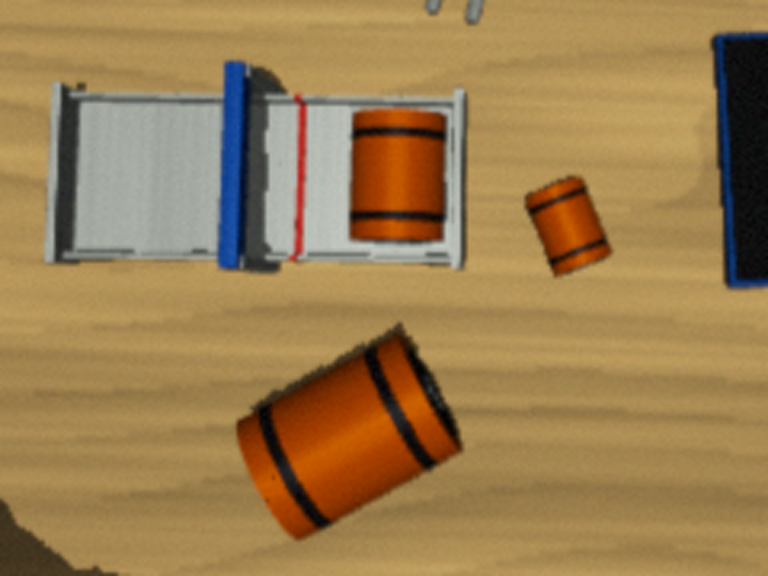

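The crop confirms it. The tray's roller at about (398,178) in the crop measures 80×56 mm, while the other two are clearly smaller and bigger. Moving over the handle.

Emit:
send_rows:
  linear:
    - [0.02, -0.031, 0]
    - [0.04, -0.063, 0]
    - [0.06, -0.095, 0]
    - [0.08, -0.127, 0]
    - [0.1, -0.159, 0]
    - [0.12, -0.191, 0]
    - [0.14, -0.223, 0]
    - [0.16, -0.255, 0]
    - [0.18, -0.287, 0]
    - [0.2, -0.319, 0]
  twist: [0.04, 0.08, 0.12, 0.16, 0.2, 0.24, 0.28, 0.32, 0.36, 0.4]
  grip: 0.07

```text
t: 0.93
tool_pos: [453.8, 304.8, 231.1]
tcp_rot: [-0.0, -0.009, 1.0, -0.0]
contact_force: [0.9, 0.0, 0.9]
opening: 0.814
grasp_force: 0.0
```

Emit:
send_rows:
  linear:
    - [0.02, -0.032, 0]
    - [0.04, -0.064, 0]
    - [0.052, -0.084, -0.01]
    - [0.06, -0.096, -0.03]
    - [0.06, -0.096, -0.03]
    - [0.06, -0.096, -0.03]
    - [0.06, -0.096, -0.03]
  twist: [0, 0, 0, 0, 0, 0, 0]

```text
t: 1.52
tool_pos: [512.9, 211.8, 201.5]
tcp_rot: [-0.0, -0.008, 1.0, 0.0]
contact_force: [-0.2, 0.6, -0.2]
opening: 0.819
grasp_force: 0.0
```

```bash
python3 - <<'E'
from m import *
from scipy.spatial.transform import Rotation as R
o=robot.get_obs();q=o['tcp_rot'];T=R.from_quat([q[1],q[2],q[3],q[0]]).as_matrix();p=np.array(o['tool_pos'])
print(o['t'],p,np.round(T,3).tolist())
im,d=capture('wrist');c=get_calibration('wrist');K=c['mtx'];v,u=np.mgrid[:420,:560]
C=np.stack([(u-K[0][2])*d/K[0][0],(v-K[1][2])*d/K[1][1],d,np.ones_like(d)],-1)@np.array(c['tool_from_camera']).T
P=C[...,:3]@T.T+p
h=cv2.cvtColor(im,cv2.COLOR_RGB2HSV);b=(h[...,0]>100)&(h[...,0]<130)&(h[...,1]>120)&(d>0)&(P[...,2]>116)&(P[...,2]<130)
print('handle',rect(P[b]),b.sum(),np.median(P[b],0))
save('wrist1',im)
z=np.load('top0.npz');im,d=z['im'],z['d'];P=pts(d,get_calibration('top'))
k=np.zeros(d.shape,bool);k[150:245,305:460]=1
h=cv2.cvtColor(im,cv2.COLOR_RGB2HSV)
b=k&((h[...,2]<45)|((h[...,0]>100)&(h[...,0]<130)&(h[...,1]>120)))&(P[...,2]>10)&(P[...,2]<24)
b=cv2.morphologyEx(b.astype(np.uint8),cv2.MORPH_OPEN,np.ones((9,9)))>0
print('stand',rect(P[b]),P[b].mean(0))
E
```

```text
1.5167 [512.89695589 211.80592522 201.47780678] [[-1.0, -0.016, -0.0], [-0.016, 1.0, 0.0], [0.0, 0.0, -1.0]]
handle (array([512.6, 211.2]), array([119.5,  10.5]), 1.2) 2206 [504.99658308 211.23875941 123.11119437]
stand (array([ 547.6, -230.5]), array([167. , 286.1]), 4.2) [ 545.85731746 -230.16542075   19.36377776]
```

View pics/wrist1.png

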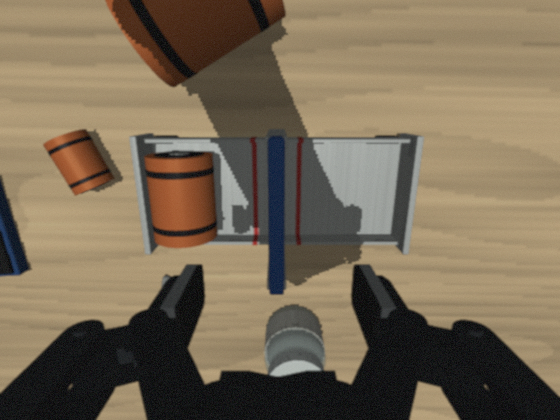

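Wrist view: the tray sits square under the gripper, handle at column 277, roller at (180,198) at the −y end. Descend and grip.

Emit:
send_rows:
  linear:
    - [0, -0.001, -0.02]
    - [0, -0.001, -0.045]
    - [0, -0.001, -0.07]
    - [0, -0.001, -0.09]
    - [0, -0.001, -0.102]
    - [0, -0.001, -0.106]
    - [0, -0.001, -0.106]
  twist: [0, 0, 0, 0, 0, 0, 0]
  grip: 0.045

```text
t: 2.15
tool_pos: [513.0, 210.4, 95.1]
tcp_rot: [-0.0, -0.008, 1.0, -0.0]
contact_force: [0.0, -0.4, -0.2]
opening: 0.526
grasp_force: 0.0
```

Emit:
send_rows:
  linear:
    - [0, 0, 0]
    - [0, 0, 0]
    - [0, 0, 0]
    - [0, 0, 0]
    - [0, 0, 0]
    - [0, 0, 0]
    - [0, 0, 0]
    - [0, 0, 0]
  twist: [0, 0, 0, 0, 0, 0, 0, 0]
  grip: 0.0
  force: 70

```text
t: 2.82
tool_pos: [514.3, 210.3, 96.8]
tcp_rot: [0.001, -0.008, 1.0, 0.001]
contact_force: [-1.5, 0.1, 6.1]
opening: 0.126
grasp_force: 69.3
```

Emit:
send_rows:
  linear:
    - [0, 0, 0.003]
    - [0, 0, 0.01]
    - [0, 0, 0.02]
    - [0, 0, 0.032]
    - [0, 0, 0.045]
    - [0, 0, 0.058]
    - [0, 0, 0.071]
    - [0, 0, 0.082]
    - [0, 0, 0.088]
    - [0, 0, 0.09]
  twist: [0, 0, 0, 0, 0, 0, 0, 0, 0, 0]

```text
t: 3.65
tool_pos: [514.0, 209.9, 186.9]
tcp_rot: [0.001, -0.008, 1.0, 0.001]
contact_force: [0.4, -0.5, -7.8]
opening: 0.129
grasp_force: 68.4
```

```bash
cat > look.py <<'E'
from m import *
from scipy.spatial.transform import Rotation as R
def look(save_=None):
    o=robot.get_obs();q=o['tcp_rot'];T=R.from_quat([q[1],q[2],q[3],q[0]]).as_matrix();p=np.array(o['tool_pos'])
    im,d=capture('wrist');c=get_calibration('wrist');K=c['mtx'];v,u=np.mgrid[:420,:560]
    C=np.stack([(u-K[0][2])*d/K[0][0],(v-K[1][2])*d/K[1][1],d,np.ones_like(d)],-1)@np.array(c['tool_from_camera']).T
    P=C[...,:3]@T.T  # world axes, from TCP
    if save_: save(save_,im)
    np.savez('last.npz',im=im,P=P,d=d)
    print('t',round(o['t'],2),'tcp',p.round(1),'tool z',T[:,2].round(4),'open',round(o['opening'],3),'gf',round(o['grasp_force'],1),'F',np.round(o['contact_force'],1))
    h=cv2.cvtColor(im,cv2.COLOR_RGB2HSV);ok=d>0
    r=ok&(h[...,0]<14)&(h[...,1]>150)&(h[...,2]>40)&(abs(P[...,0])<60)&(abs(P[...,1])<130)&(P[...,2]<-8)&(P[...,2]>-60)
    if r.sum()>30:
        A=P[r]; ys=np.percentile(A[:,1],[1,99]); print('roller y span',ys.round(1),'top z',np.percentile(A[:,2],97).round(1),'x',np.percentile(A[:,0],[1,99]).round(1))
        # circle fit radius 30 in (y,z)
        from scipy.optimize import least_squares
        s=least_squares(lambda a:np.hypot(A[:,1]-a[0],A[:,2]-a[1])-30,[A[:,1].mean(),A[:,2].mean()-20],loss='soft_l1'); print('roller centre rel TCP y,z',s.x.round(1),'n',len(A))
    for nm,lo,hi in(('+',100,140),('-',-140,-100)):
        e=ok&(h[...,1]<60)&(abs(P[...,0])<50)&(P[...,1]>lo)&(P[...,1]<hi)&(P[...,2]>-55)&(P[...,2]<-25)
        if e.sum()>20: print('plate',nm,np.median(P[e],0).round(1),'top',np.percentile(P[e][:,2],95).round(1),e.sum())
E
python3 -c "
from look import *
look('w2')"
```

```text
t 3.65 tcp [514.  209.9 186.9] tool z [ 0.002   0.0012 -1.    ] open 0.129 gf 68.4 F [ 0.4 -0.5 -7.8]
roller y span [-110.3  -58.2] top z -18.6 x [-39.4  39.2]
roller centre rel TCP y,z [-88.4 -49.1] n 11477
plate + [ -5.5 125.2 -42.8] top -39.5 3520
plate - [ -11.1 -124.1  -41.8] top -40.3 2502
```

View pics/w2.png

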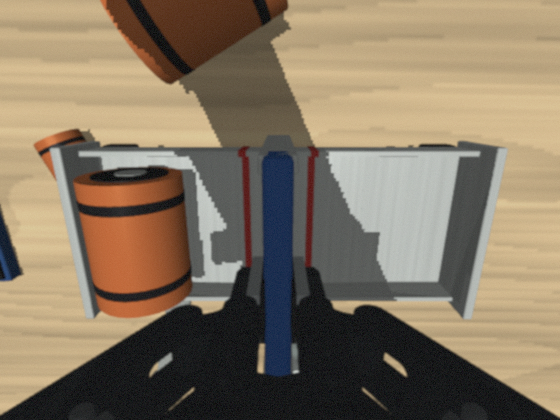

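The tray hangs level at about 90 mm with the roller at y ≈ −89 mm. The interface only shifts and turns about the vertical, so it can't tilt the tool. Instead I'll use the equivalent effective slope: a gentle run along +y and a brake, well below 0.4 m/s. The first trial is deliberately too weak.

Emit:
send_rows:
  linear:
    - [0, 0.002, 0]
    - [0, 0.006, 0]
    - [0, 0.012, 0]
    - [0, 0.02, 0]
    - [-0.001, 0.03, 0]
    - [-0.001, 0.042, 0]
    - [-0.001, 0.056, 0]
    - [-0.001, 0.072, 0]
    - [-0.001, 0.09, 0]
    - [-0.002, 0.11, 0]
  twist: [0, 0, 0, 0, 0, 0, 0, 0, 0, 0]

```text
t: 4.53
tool_pos: [511.4, 321.6, 185.3]
tcp_rot: [0.0, -0.008, 1.0, 0.0]
contact_force: [0.3, 0.7, -7.5]
opening: 0.128
grasp_force: 68.5
```

Emit:
send_rows:
  linear:
    - [0, 0.02, 0]
    - [-0.001, 0.04, 0]
    - [-0.001, 0.04, 0]
  twist: [0, 0, 0]

```text
t: 4.78
tool_pos: [508.3, 367.7, 185.3]
tcp_rot: [-0.0, -0.011, 1.0, 0.003]
contact_force: [-1.0, 0.7, -7.3]
opening: 0.127
grasp_force: 68.7
```

```bash
python3 -c "
from look import *
for i in range(5): look()" | grep -E "tcp|centre|plate"
```

```text
t 4.78 tcp [508.3 367.7 185.3] tool z [-3.e-04  5.e-03 -1.e+00] open 0.127 gf 68.7 F [-1.   0.7 -7.3]
roller centre rel TCP y,z [-83.4 -49.4] n 11295
plate + [ -5.6 125.4 -42.6] top -39.1 3557
plate - [  -6.4 -123.7  -43.6] top -40.9 3429
t 4.83 tcp [508.7 365.  185.1] tool z [-6.0e-04  2.4e-03 -1.0e+00] open 0.123 gf 68.6 F [-1.9  1.5 -8. ]
roller centre rel TCP y,z [-74.2 -49.2] n 10933
plate + [ -5.7 125.3 -42.7] top -39.3 3533
plate - [  -5.9 -123.8  -43.6] top -40.8 3395
t 4.88 tcp [509.3 362.6 184.9] tool z [-6.e-04  6.e-04 -1.e+00] open 0.128 gf 68.7 F [-0.1 -1.  -7.8]
roller centre rel TCP y,z [-66.3 -48.5] n 10574
plate + [ -5.8 125.1 -42.9] top -39.7 3466
plate - [  -6.  -123.9  -43.3] top -40.4 3440
t 4.93 tcp [509.9 360.8 184.9] tool z [-4.e-04 -5.e-04 -1.e+00] open 0.127 gf 68.7 F [ 0.   0.1 -7.6]
roller centre rel TCP y,z [-59.9 -48.1] n 10406
plate + [ -5.9 125.  -42.9] top -39.9 3466
plate - [  -5.8 -123.9  -43.3] top -40.3 3451
t 4.98 tcp [510.2 359.8 185. ] tool z [-2.e-04 -8.e-04 -1.e+00] open 0.123 gf 68.7 F [-0.2 -0.1 -7.5]
roller centre rel TCP y,z [-54.9 -48. ] n 10102
plate + [ -5.6 125.  -43.1] top -39.9 3457
plate - [  -5.7 -123.9  -43.3] top -40.2 3459
```

Emit:
send_rows:
  linear:
    - [0, -0.02, 0]
    - [0.001, -0.04, 0]
    - [0.001, -0.04, 0]
  twist: [0, 0, 0]

```text
t: 5.28
tool_pos: [512.6, 313.1, 185.1]
tcp_rot: [-0.0, -0.004, 1.0, -0.002]
contact_force: [0.2, -1.1, -8.6]
opening: 0.123
grasp_force: 68.7
```

```bash
python3 -c "
from look import *
for i in range(4): look()" | grep -E "tcp|centre"
```

```text
t 5.28 tcp [512.6 313.1 185.1] tool z [-3.0e-04 -4.9e-03 -1.0e+00] open 0.123 gf 68.7 F [ 0.2 -1.1 -8.6]
roller centre rel TCP y,z [-14.5 -46.8] n 4999
t 5.33 tcp [512.5 315.4 185.3] tool z [ 1.0e-04 -2.6e-03 -1.0e+00] open 0.127 gf 68.8 F [ 0.3  0.1 -7.3]
roller centre rel TCP y,z [-15.8 -46.9] n 5102
t 5.38 tcp [512.1 317.6 185.5] tool z [ 3.e-04 -7.e-04 -1.e+00] open 0.122 gf 68.8 F [ 0.3  0.6 -7.9]
roller centre rel TCP y,z [-16.8 -46.9] n 5172
t 5.43 tcp [511.7 319.  185.5] tool z [ 2.e-04  2.e-04 -1.e+00] open 0.119 gf 68.8 F [-0.3  0.6 -7.3]
roller centre rel TCP y,z [-17.4 -46.9] n 5227
```

Emit:
send_rows:
  linear:
    - [0, -0.014, 0]
    - [0.0, -0.026, 0]
    - [0.0, -0.026, 0]
  twist: [0, 0, 0]

```text
t: 5.73
tool_pos: [511.8, 289.6, 185.1]
tcp_rot: [-0.0, -0.006, 1.0, -0.002]
contact_force: [-0.4, -0.8, -7.7]
opening: 0.128
grasp_force: 68.8
```

```bash
python3 -c "
from look import *
for i in range(5): look('w3' if i==4 else None)" | grep -E "tcp|centre|span"
```

```text
t 5.73 tcp [511.8 289.6 185.1] tool z [-5.0e-04 -3.1e-03 -1.0e+00] open 0.128 gf 68.8 F [-0.4 -0.8 -7.7]
roller y span [-27.8  26.6] top z -17.9 x [-51.6  13.2]
roller centre rel TCP y,z [ -0.8 -46.8] n 4505
t 5.78 tcp [511.7 291.1 185.2] tool z [-2.0e-04 -1.6e-03 -1.0e+00] open 0.124 gf 68.8 F [ 0.4 -0.3 -7.5]
roller y span [-29.5  24.9] top z -17.4 x [-51.5  15.1]
roller centre rel TCP y,z [ -2.5 -46.9] n 4517
t 5.83 tcp [511.6 292.5 185.3] tool z [ 0.e+00 -3.e-04 -1.e+00] open 0.126 gf 68.8 F [-0.8  0.4 -7.7]
roller y span [-30.6  23.7] top z -17.2 x [-51.5  18.8]
roller centre rel TCP y,z [ -3.9 -46.8] n 4547
t 5.88 tcp [511.5 293.5 185.4] tool z [ 1.e-04  3.e-04 -1.e+00] open 0.128 gf 68.8 F [-0.4  1.4 -7.1]
roller y span [-31.5  22.9] top z -16.9 x [-51.5  20.4]
roller centre rel TCP y,z [ -4.8 -46.9] n 4575
t 5.93 tcp [511.4 294.  185.4] tool z [ 1.e-04  6.e-04 -1.e+00] open 0.121 gf 68.8 F [ 0.6  0.8 -7.4]
roller y span [-31.8  22.7] top z -16.9 x [-51.6  20.7]
roller centre rel TCP y,z [ -5.1 -46.9] n 4638
```

View pics/w3.png

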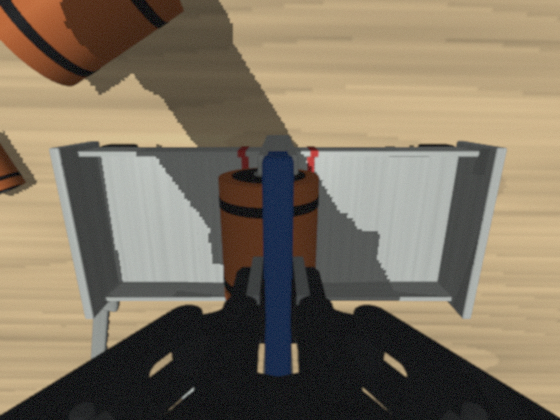

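The picture shows the roller in the middle between the stripes (columns 220–318, stripes at 243 and 312), and at rest. Now carry it slowly with gentle ramps.

Emit:
send_rows:
  linear:
    - [0, 0, 0]
    - [0, 0, 0]
    - [0, 0, 0]
    - [0, 0, 0]
    - [0, 0, 0]
    - [0, 0, 0]
    - [0, 0, 0]
    - [0, 0, 0]
    - [0, 0, 0]
    - [0, 0, 0]
  twist: [0, 0, 0, 0, 0, 0, 0, 0, 0, 0]

```text
t: 6.82
tool_pos: [511.4, 293.6, 185.3]
tcp_rot: [-0.0, -0.008, 1.0, -0.0]
contact_force: [0.1, -0.6, -7.0]
opening: 0.123
grasp_force: 68.8
```

Emit:
send_rows:
  linear:
    - [0, -0.0004, 0]
    - [0.0001, -0.0012, 0]
    - [0.0002, -0.0024, 0]
    - [0.0003, -0.004, 0]
    - [0.0004, -0.006, 0]
    - [0.0006, -0.0084, 0]
    - [0.0008, -0.0112, 0]
    - [0.001, -0.0144, 0]
    - [0.0013, -0.018, 0]
    - [0.0015, -0.022, 0]
  twist: [0, 0, 0, 0, 0, 0, 0, 0, 0, 0]

```text
t: 7.65
tool_pos: [512.9, 271.3, 185.4]
tcp_rot: [0.0, -0.008, 1.0, 0.0]
contact_force: [0.4, 0.7, -8.0]
opening: 0.127
grasp_force: 68.8
```

```bash
python3 -c "
from look import *
look()" | grep -E "tcp|centre"
```

```text
t 7.65 tcp [512.9 271.3 185.4] tool z [ 1.e-04  1.e-04 -1.e+00] open 0.127 gf 68.8 F [ 0.4  0.7 -8. ]
roller centre rel TCP y,z [ -5.1 -46.9] n 4610
```

Emit:
send_rows:
  linear:
    - [0.0002, -0.0026, 0]
    - [0.0004, -0.006, 0]
    - [0.0007, -0.01, 0]
    - [0.001, -0.0146, 0]
    - [0.0014, -0.02, 0]
    - [0.0018, -0.026, 0]
    - [0.0022, -0.0324, 0]
    - [0.0027, -0.0392, 0]
    - [0.0032, -0.0464, 0]
    - [0.0037, -0.054, 0]
  twist: [0, 0, 0, 0, 0, 0, 0, 0, 0, 0]

```text
t: 8.53
tool_pos: [516.6, 216.9, 185.3]
tcp_rot: [0.0, -0.008, 1.0, 0.0]
contact_force: [0.6, -0.7, -8.3]
opening: 0.125
grasp_force: 68.8
```

Emit:
send_rows:
  linear:
    - [0.0006, -0.008, 0]
    - [0.0011, -0.016, 0]
    - [0.0017, -0.024, 0]
    - [0.0022, -0.032, 0]
    - [0.0028, -0.04, 0]
    - [0.0034, -0.048, 0]
    - [0.0039, -0.056, 0]
    - [0.0045, -0.064, 0]
    - [0.005, -0.072, 0]
    - [0.0056, -0.08, 0]
  twist: [0, 0, 0, 0, 0, 0, 0, 0, 0, 0]

```text
t: 9.37
tool_pos: [522.2, 136.9, 185.3]
tcp_rot: [0.0, -0.008, 1.0, 0.0]
contact_force: [0.4, -0.6, -8.2]
opening: 0.125
grasp_force: 68.8
```

Emit:
send_rows:
  linear:
    - [0.0006, -0.008, 0]
    - [0.0011, -0.016, 0]
    - [0.0017, -0.024, 0]
    - [0.0022, -0.032, 0]
    - [0.0028, -0.04, 0]
    - [0.0034, -0.048, 0]
    - [0.0039, -0.056, 0]
    - [0.0045, -0.064, 0]
    - [0.005, -0.072, 0]
    - [0.0056, -0.08, 0]
  twist: [0.003, 0.006, 0.009, 0.012, 0.015, 0.018, 0.021, 0.024, 0.027, 0.03]

```text
t: 10.2
tool_pos: [527.8, 56.8, 185.3]
tcp_rot: [-0.0, -0.023, 1.0, 0.0]
contact_force: [-0.3, 0.2, -7.9]
opening: 0.125
grasp_force: 68.8
```

Emit:
send_rows:
  linear:
    - [0.0006, -0.008, 0]
    - [0.0011, -0.016, 0]
    - [0.0017, -0.024, 0]
    - [0.0022, -0.032, 0]
    - [0.0028, -0.04, 0]
    - [0.0034, -0.048, 0]
    - [0.0039, -0.056, 0]
    - [0.0045, -0.064, 0]
    - [0.005, -0.072, 0]
    - [0.0056, -0.08, 0]
  twist: [0.003, 0.006, 0.009, 0.012, 0.015, 0.018, 0.02, 0.022, 0.024, 0.025]

```text
t: 11.03
tool_pos: [533.4, -23.1, 185.3]
tcp_rot: [-0.0, -0.035, 0.999, 0.0]
contact_force: [-0.1, 0.7, -8.4]
opening: 0.127
grasp_force: 68.8
```

Emit:
send_rows:
  linear:
    - [0.0006, -0.008, 0]
    - [0.0011, -0.016, 0]
    - [0.0017, -0.024, 0]
    - [0.0022, -0.032, 0]
    - [0.0028, -0.04, 0]
    - [0.0034, -0.048, 0]
    - [0.0039, -0.056, 0]
    - [0.0045, -0.064, 0]
    - [0.005, -0.072, 0]
    - [0.0056, -0.08, 0]
  twist: [0, 0, 0, 0, 0, 0, 0, 0, 0, 0]

```text
t: 11.87
tool_pos: [539.0, -103.1, 185.3]
tcp_rot: [-0.0, -0.035, 0.999, 0.0]
contact_force: [0.3, 0.4, -7.3]
opening: 0.129
grasp_force: 68.8
```

Emit:
send_rows:
  linear:
    - [0.0005, -0.008, 0]
    - [0.001, -0.016, 0]
    - [0.0016, -0.024, 0]
    - [0.0021, -0.032, 0]
    - [0.0026, -0.04, 0]
    - [0.0032, -0.048, 0]
    - [0.0037, -0.0556, 0]
    - [0.0042, -0.0628, 0]
    - [0.0046, -0.0696, 0]
    - [0.005, -0.076, 0]
  twist: [0, 0, 0, 0, 0, 0, 0, 0, 0, 0]

```text
t: 12.7
tool_pos: [544.0, -179.0, 185.3]
tcp_rot: [-0.0, -0.035, 0.999, 0.0]
contact_force: [-0.2, -0.3, -7.2]
opening: 0.129
grasp_force: 68.8
```

Emit:
send_rows:
  linear:
    - [0.0004, -0.006, 0]
    - [0.0008, -0.0116, 0]
    - [0.0011, -0.0168, 0]
    - [0.0014, -0.0216, 0]
    - [0.0017, -0.026, 0]
    - [0.002, -0.0304, 0]
    - [0.0023, -0.0344, 0]
    - [0.0025, -0.038, 0]
    - [0.0027, -0.0412, 0]
    - [0.0029, -0.044, 0]
  twist: [0, 0, 0, 0, 0, 0, 0, 0, 0, 0]

```text
t: 13.53
tool_pos: [546.9, -222.6, 185.3]
tcp_rot: [-0.0, -0.035, 0.999, 0.0]
contact_force: [-0.2, -0.0, -6.8]
opening: 0.126
grasp_force: 68.8
```

Emit:
send_rows:
  linear:
    - [0.0001, -0.0024, 0]
    - [0.0003, -0.0044, 0]
    - [0.0004, -0.006, 0]
    - [0.0005, -0.0072, 0]
    - [0.0006, -0.008, 0]
    - [0.0006, -0.0084, 0]
    - [0.0006, -0.0084, 0]
    - [0.0006, -0.0084, 0]
  twist: [0, 0, 0, 0, 0, 0, 0, 0]

```text
t: 14.2
tool_pos: [547.5, -230.6, 185.3]
tcp_rot: [-0.0, -0.035, 0.999, 0.0]
contact_force: [0.5, -0.1, -7.4]
opening: 0.127
grasp_force: 68.8
```

```bash
python3 - <<'E'
from look import *
look('w4')
im,d=capture('top');save('top4',im);P=pts(d,get_calibration('top'))
h=cv2.cvtColor(im,cv2.COLOR_RGB2HSV);k=np.zeros(d.shape,bool);k[120:270,280:490]=1
b=k&(d>0)&(P[...,2]>130)&(P[...,2]<150)&(h[...,1]<70)&(h[...,2]>80)
print('end plate tops',rect(P[b]),b.sum())
z=np.load('last.npz');P=z['P'];im=z['im'];d=z['d']
h=cv2.cvtColor(im,cv2.COLOR_RGB2HSV)
b=(d>0)&(P[...,2]>-175)&(P[...,2]<-155)&((h[...,2]<60)|((h[...,0]>100)&(h[...,0]<130)))
print('stand rel tcp',rect(P[b]),b.sum(),np.median(P[b],0))
E
```

```text
t 14.2 tcp [ 547.5 -230.6  185.3] tool z [-0.e+00  1.e-04 -1.e+00] open 0.127 gf 68.8 F [ 0.5 -0.1 -7.4]
roller y span [-34.9  20.5] top z -16.6 x [-51.2  24.3]
roller centre rel TCP y,z [ -7.6 -47. ] n 4823
plate + [ -6.9 125.5 -43.2] top -40.1 3239
plate - [  -5.1 -125.   -43.2] top -40.0 3567
end plate tops (array([ 536.4, -209.8]), array([238.6,  89.7]), 82.3) 206
stand rel tcp (array([-65.1,  46.1]), array([393.6,  61.6]), 89.5) 13337 [ -66.00064325   -2.45949544 -165.27524778]
```

View pics/w4.png

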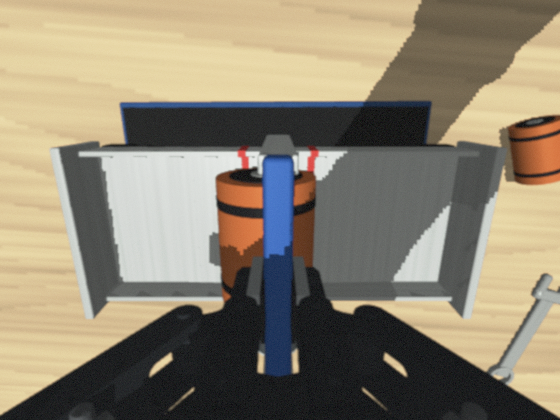

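View pics/top4.png

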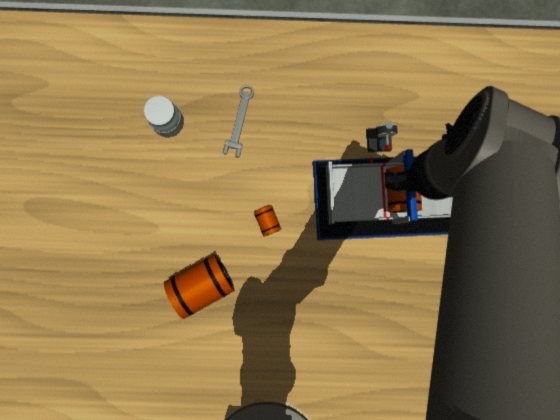

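The wrist view shows the stand's near edge from (122,102) to (430,102), parallel to and centred on the tray. The roller is still between the stripes (columns 216–316). The top view shows the tray over the plate. One more measurement of the near edge, then down.

```bash
python3 - <<'E'
from m import *
z=np.load('last.npz');P=z['P'];im=z['im'];d=z['d']
h=cv2.cvtColor(im,cv2.COLOR_RGB2HSV)
k=np.zeros(d.shape,bool);k[95:147,110:440]=1
b=k&(P[...,2]>-173)&(P[...,2]<-158)&((h[...,2]<60)|((h[...,0]>95)&(h[...,0]<130)&(h[...,1]>100)))
Q=P[b];a=0.073;ex=np.array([np.cos(a),np.sin(a)]);ey=np.array([-np.sin(a),np.cos(a)])
print(np.percentile(Q[:,:2]@ex,[.5,1,50]),np.percentile(Q[:,:2]@ey,[.3,1,99,99.7]))
n=[np.polyfit(x[:,1],x[:,0],1) for x in [np.array([Q[(abs(Q[:,1]-y)<4)].min(0)[:1].tolist()+[y] for y in range(-120,121,20)])]];print(n)
hb=(h[...,0]>100)&(h[...,0]<130)&(h[...,1]>120)&(P[...,2]>10)&(P[...,2]<40)
print('handle rel tcp',rect(P[hb]),np.percentile(P[hb][:,0],[.5,99.5]))
l=(abs(P[...,2]+42)<5)&(h[...,1]<60)&(abs(P[...,1])>118)&(abs(P[...,1])<132)
print('plates',rect(P[l]))
E
```

```text
[-84.29233603 -83.99321327 -65.83951951] [-142.45297306 -139.39891552  136.77309244  140.3177913 ]
[array([-7.53949103e-02, -8.45746743e+01])]
handle rel tcp (array([-12.1,   4.2]), array([99.5, 21.4]), 5.2) [-61.17628618  36.52793302]
plates (array([-0.7,  0.4]), array([114.1, 260.7]), 4.0)
```

Emit:
send_rows:
  linear:
    - [0.0005, 0, -0.001]
    - [0.001, 0, -0.003]
    - [0.001, 0, -0.006]
    - [0.001, 0, -0.01]
    - [0.001, 0, -0.015]
    - [0.001, 0, -0.02]
    - [0.001, 0, -0.025]
    - [0.001, 0, -0.03]
    - [0.001, 0, -0.035]
    - [0.001, 0, -0.04]
  twist: [0, 0, 0, 0, 0, 0, 0, 0, 0, 0]

```text
t: 15.13
tool_pos: [548.4, -230.7, 144.7]
tcp_rot: [-0.0, -0.035, 0.999, 0.0]
contact_force: [0.5, -0.5, -7.2]
opening: 0.127
grasp_force: 68.8
```

Emit:
send_rows:
  linear:
    - [0, 0, -0.004]
    - [0, 0, -0.008]
    - [0, 0, -0.012]
    - [0, 0, -0.015]
    - [0, 0, -0.018]
    - [0, 0, -0.02]
    - [0, 0, -0.022]
    - [0, 0, -0.0235]
    - [0, 0, -0.0245]
    - [0, 0, -0.025]
  twist: [0, 0, 0, 0, 0, 0, 0, 0, 0, 0]

```text
t: 15.97
tool_pos: [548.5, -230.7, 120.2]
tcp_rot: [-0.0, -0.035, 0.999, 0.0]
contact_force: [-0.2, -0.3, -8.3]
opening: 0.125
grasp_force: 68.8
```

Emit:
send_rows:
  linear:
    - [0, 0, -0.0005]
    - [0, 0, -0.001]
    - [0, 0, -0.0015]
    - [0, 0, -0.002]
    - [0, 0, -0.0025]
    - [0, 0, -0.003]
    - [0, 0, -0.003]
    - [0, 0, -0.003]
  twist: [0, 0, 0, 0, 0, 0, 0, 0]

```text
t: 16.63
tool_pos: [548.5, -230.7, 117.3]
tcp_rot: [-0.0, -0.035, 0.999, 0.0]
contact_force: [0.5, 0.1, -7.7]
opening: 0.127
grasp_force: 68.8
```

Not in contact yet; lower in half-millimetres.

Emit:
send_rows:
  linear:
    - [0, 0, -0.0005]
    - [0, 0, -0.001]
    - [0, 0, -0.001]
    - [0, 0, -0.001]
  twist: [0, 0, 0, 0]

```text
t: 16.97
tool_pos: [548.5, -230.8, 116.9]
tcp_rot: [0.0, -0.035, 0.999, 0.0]
contact_force: [-4.1, 2.6, 0.8]
opening: 0.127
grasp_force: 70.2
```

Emit:
send_rows:
  linear:
    - [0, 0, -0.0005]
    - [0, 0, -0.001]
    - [0, 0, -0.001]
    - [0, 0, -0.001]
  twist: [0, 0, 0, 0]

```text
t: 17.3
tool_pos: [548.4, -230.8, 116.9]
tcp_rot: [0.0, -0.035, 0.999, 0.0]
contact_force: [-7.1, 2.5, 11.1]
opening: 0.127
grasp_force: 71.6
```

Emit:
send_rows:
  linear:
    - [0, 0, 0.0005]
    - [0, 0, 0.001]
    - [0, 0, 0.001]
    - [0, 0, 0.001]
  twist: [0, 0, 0, 0]
  force: 20

```text
t: 17.63
tool_pos: [548.5, -230.8, 116.9]
tcp_rot: [0.0, -0.035, 0.999, 0.0]
contact_force: [-5.1, 1.5, 5.5]
opening: 0.123
grasp_force: 70.9
```

Emit:
send_rows:
  linear:
    - [0, 0, 0]
    - [0, 0, 0]
    - [0, 0, 0]
    - [0, 0, 0]
    - [0, 0, 0]
    - [0, 0, 0]
  twist: [0, 0, 0, 0, 0, 0]
  grip: 0.04

```text
t: 18.13
tool_pos: [548.7, -230.8, 116.3]
tcp_rot: [0.0, -0.035, 0.999, -0.0]
contact_force: [1.0, 0.0, 0.4]
opening: 0.461
grasp_force: 0.0
```

```bash
python3 -c "
from look import *
look()"
```

```text
t 18.13 tcp [ 548.7 -230.8  116.3] tool z [ 3.e-04 -2.e-04 -1.e+00] open 0.461 gf 0.0 F [1.  0.  0.4]
roller y span [-34.5  21.6] top z -16.0 x [-49.   37.9]
roller centre rel TCP y,z [ -7.2 -46.3] n 6330
plate + [ -6.9 125.5 -42.9] top -39.6 3321
plate - [  -5.1 -125.   -42.8] top -39.4 3688
```

Released, and the roller is still at −7 mm. Retreat straight up and check.

Emit:
send_rows:
  linear:
    - [0, 0, 0.004]
    - [0, 0, 0.012]
    - [0, 0, 0.025]
    - [0, 0, 0.04]
    - [0, 0, 0.06]
    - [0, 0, 0.08]
    - [0, 0, 0.1]
    - [0, 0, 0.12]
    - [0, 0, 0.12]
    - [0, 0, 0.12]
  twist: [0, 0, 0, 0, 0, 0, 0, 0, 0, 0]

```text
t: 19.02
tool_pos: [549.2, -231.1, 238.2]
tcp_rot: [0.002, -0.035, 0.999, -0.0]
contact_force: [0.9, 1.0, -1.6]
opening: 0.469
grasp_force: 0.0
```

```bash
python3 - <<'E'
from look import *
look('w5')
E
```

```text
t 19.02 tcp [ 549.2 -231.1  238.2] tool z [ 3.3e-03 -8.0e-04 -1.0e+00] open 0.469 gf 0.0 F [ 0.9  1.  -1.6]
```

View pics/w5.png

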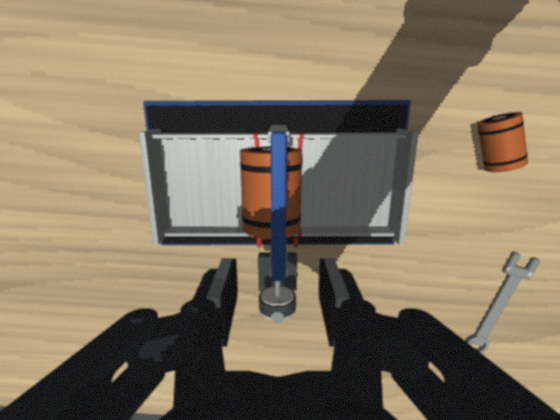

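The tray sits centred on the plate, with the roller (columns 241–302) midway between the stripes (257, 297) and the fingers clear. Handing in.

```bash
python3 -c "
from cell import robot
print(robot.finish_job())"
```

```text
the job is handed in; nothing more can be done
None
```

I handed the job in: the tray stands centred on the rubber plate, released, with the roller about 7 mm from the crest between the stripes after over 3 s there in the air; no verdict came back, and since the tool can't tilt, I shifted the roller with short tray runs and stops (commanded up to 0.24 m/s) instead of tilting.

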